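Swing the bench magnifier over the serpentine and switch on its lamp

TASK

Push the magnifier's arm round until its lens stands centred over the mottled green serpentine pebble in its dish. Then push the lever on the lamp switch box all the way round to its far stop, anticlockwise seen from above. Only push these two arms: leave the stones, dishes and bottle where they are, and leave the lens centred over the pebble.

Things in the scene. Friction and masses are not known exactly. Their poses are not given: they have to be found in the camera images.
- stand: tin magnifier stand, fixed to the bench: round foot 120 mm across and 22 mm high, upright pillar 18 mm thick; the top of its black cap is 146 mm above the bench. Origin on the pillar's axis at bench level; the arm turns about this vertical axis.
- magnifier_arm (a joint): swing of the magnifier's arm about the pillar (rad), 0 when the lens lies on the stand's -x side, growing anticlockwise seen from above, stops at -1.15 and 1.15. The arm is a level flat tin bar 10 mm wide and 14 mm high, from the hub (28 mm across) to the lens frame, its underside 115 mm and top 129 mm above the bench; it can be pushed sideways between 40 and 140 mm from the pillar axis. It stays where it is left; friction 0.15 N m (about 1.5 N at 100 mm).
- lens_centre (a point): centre of the round clear lens in its tin frame (100 mm across, 10 mm thick), 200 mm from the pillar axis, 122 mm above the bench
- pebble: smooth rounded mottled green serpentine pebble, 50 x 36 x 26 mm, loose in one of two white dishes; origin at the middle of its underside. It lies at the lens's distance from the pillar to within a few mm.
- dish_pebble: white enamel specimen dish that holds the pebble, 92 mm across the rim, 18 mm high, loose on a 3 mm cork coaster; origin at the centre of its underside
- dish_slate: identical white dish on an identical coaster, holding the slate flake; origin at the centre of its underside
- slate: thin, flat, angular grey slate flake, 52 x 34 x 9 mm; origin at the middle of its underside
- switch_box: grey lamp switch box, 90 x 90 x 45 mm, fixed to the bench; origin at the centre of its underside; the lever turns about the vertical axis through the origin
- switch_lever (a joint): turn of the switch lever (rad): 0 = off stop, lever pointing to the box's -x side (roughly towards the robot); grows anticlockwise seen from above, 1.5 = far stop, lamp on, pointing to the box's -y side. Black flat lever 12 mm wide, 22 mm high, reaching 80 mm from its axis, its underside 58 mm and top 80 mm above the bench. It stays where it is left; friction 0.06 N m (about 1 N at 60 mm).
- lever_tip (a point): outer end of the switch lever, 80 mm from its axis, 69 mm above the bench
- bottle: heavy frosted brown glass bottle, 72 mm across, 160 mm high, standing loose; origin at the centre of its underside
Not all that is in view belongs to the job. Leave any orange or yellow look-alike of the dish_pebble alone. What is shaped like the switch_box but yellow is not meant.

How it is judged:
By the outcome, as a careful person would: the job done as asked, in the order asked, and still so for the second after the job is handed in, with the robot touching nothing.
It also fails if it takes over 58 s, if anything falls off the work surface, if the arm or the gripper's body presses on something with over 40 N, if the wrist force passes 120 N, or if a joint passes its speed limit or range.

ROBOT

A 6-joint arm with a two-finger parallel gripper is mounted at the origin on the work surface. World frame = base frame: x ahead of the robot, y to its left, z up, the work surface at z = 0. Lengths are in m, angles in rad, forces in N, time in s.
With the tool pointing down it reaches from about 0.35 to 0.775 m from the base axis. Payload 7.3 kg.
Tool frame: the origin (TCP) lies at the very end of the fingers, on their centre line; the grasp point (between the pads) lies 19 mm behind it (robot.pinch_z is the distance from the TCP to the grasp point, in m); z points along the fingers, y is the line along which they close (so a half turn about z gives the same grasp; the last joint's range is limited). The gripper opens to 92 mm and grips with 3 to 60 N. Pads are 19 mm wide; open, the fingers measure 130 mm over their backs; the gripper's body (75 mm by 190 mm) begins 47 mm behind the grasp point.
Start: joints at [0.998, 0.342, 1.524, -0, 1.275, -0.146], TCP at [0.217, 0.478, 0.202] pointing down, gripper open.
Joint ranges: [-2.53, 2.53], [-0.77, 2.02], [0.04, 2.7], [-1, 4.14], [0.28, 2.66], [-3.11, 3.11]. Speed limits (rad/s): [2.57, 2.57, 3.14, 3.14, 3.14, 3.14].

INTERFACE

Orientations are given as [roll, pitch, yaw] about the fixed x, y, z axes, in that order (R = Rz(yaw) Ry(pitch) Rx(roll)).
In Python, from cell import robot gives the robot as it stands.
- The arm moves only by the tool move_arm, never from a script. Its argument "motion" is a list of rows, each a list of 6 numbers: the shift along the tool's x, y, z in units of 0.1 m (1.0 is 0.1 m), then the turn, a rotation vector about the tool's x, y, z in units of pi rad (1.0 is pi rad). In form: [[dx, dy, dz, rx, ry, rz], ...]. A call has 1 to 12 rows; each row is the pose to reach, as a shift and turn from the pose commanded when the call began, along the tool's axes at that moment, turning the shorter way round; what a row does not reach only later rows make up. A row lasts 1/8 s, in which the tool goes at most 62.5 mm and 10.7 degrees, less where a joint would pass 70% of its speed; a pose out of reach is approached as far as the arm can. A call with a number of a shift or a turn outside -1 to 1 is refused whole. A call with a gripper value outside its range is refused whole. "fingers" is the opening, from -1 (shut) to 1 (fully open), set as the call begins (left out, the last holds). The fingers move at their own pace and stop on an object; "newtons" is the grip in N (left out, the last holds). Time passes only in rows, so rows that repeat a pose let the fingers close. It gives the time, the measured TCP pose, the force, the opening and the grip force at its end, in the units of the state.
- robot.observe(): the state, without advancing time (a new reading comes with each control period).
- robot.read_camera(name): name is "scene" or "top" or "wrist"; returns a dict with "image" (480x640x3 uint8, red, green, blue), "range_z" (480x640 float32, m along the optical axis (not along the pixel's ray), 0 where there is no reading), "vfov" (degrees; the focal length in pixels is half the picture's height over the tangent of half this angle, whatever the lens; pixels are square), "cx", "cy" (the principal point, pixels), "k1" (the pictures are not rectified: a ray, as slopes to the right and down, at radius r is drawn at 1 + k1 r^2 times it, then the intrinsics apply), "extrinsics" (4x4, takes a point from camera to world coordinates); the wrist camera has in their place "hand_eye" (4x4, takes a point from camera to tool coordinates, whose origin is the TCP and whose axes are the flange's). Camera axes: x right, y up, looking along -z (the intrinsics and any distortion apply to the point x, -y, -z); pixel columns grow to the right and rows downward; lengths in m; the calibration is good to about 2 mm. A picture is of the moment at which its call begins: read the wrist's pose just before it.
- robot.hand_in(): hands the job in; it is judged then, once.
The state is a dict: "time": time; "qpos": joint angles; "qvel": joint speeds; "joint_efforts": joint torques, N m; "tool_pos": TCP position; "tool_rot": TCP orientation; "contact_force": force on the tool from outside, world axes, zero at the start; "torque": the same for the moment, N m; "opening": finger opening in m; "grip_force": force on a finger pad.
Only numpy, scipy, OpenCV 4.12 (cv2) and the standard library are available. Lean on these libraries where they do the work, as an engineer would, in place of code of your own. Each camera call takes 0.05 s, during which the arm holds its last target. There are 200 camera calls.

## Working session

There is one attempt and no reset: what is moved stays moved. The work goes in short steps, Python scripts to look and compute and a tool call to move; the robot and the scene stay as the last step left them, time stands still between calls to the robot, and variables do not carry over. Pictures are saved under pics/ and viewed, at most 10 in all, crops included, and the job is handed in when it is done.

Besides the shell and the picture viewer there is one more tool, called after "Call:" as a command line: name --pt "numbers of a row" for each row, then --argument value for the rest. move_arm: Moves the arm, as the interface text tells. Shifts and turns lie within -1 to 1; 1 stands for 0.1 m of shift or pi rad of turn. Its arguments: {"type":"object","properties":{"motion":{"type":"array"},"fingers":{"type":"number"},"newtons":{"type":"number"}},"required":["motion"]}

```bash
mkdir -p pics; cat > h.py <<'E'
import numpy as np, cv2
from cell import robot
def grab(n):
    s=robot.observe(); c=robot.read_camera(n); return s,c
def save(c,f): cv2.imwrite(f,c["image"][:,:,::-1])
def cloud(c,T=None):
    T=c["extrinsics"] if T is None else T
    f=240/np.tan(np.radians(c["vfov"])/2)
    v,u=np.mgrid[0:480,0:640]
    xd=np.stack([(u-c["cx"])/f,(v-c["cy"])/f],-1)
    x=xd.copy()
    for _ in range(8): x=xd/(1+c["k1"]*(x**2).sum(-1,keepdims=True))
    z=c["range_z"]; P=np.stack([x[...,0]*z,-x[...,1]*z,-z],-1)
    W=P@T[:3,:3].T+T[:3,3]; W[z==0]=np.nan
    return W
E
python3 - <<'E'
from h import *
for n in("top","scene"):
    s,c=grab(n); save(c,f"pics/{n}0.png"); np.save(n+".npy",cloud(c))
    print(n,c["extrinsics"].round(3).tolist(),c["vfov"],c["k1"])
print(s)
E
```

```text
top [[0.114, 0.967, -0.229, 0.243], [-0.993, 0.112, -0.021, 0.018], [0.005, 0.23, 0.973, 1.243], [0.0, 0.0, 0.0, 1.0]] 47.71622896464895 0.010902018636817813
scene [[0.164, -0.553, 0.817, 1.43], [0.986, 0.112, -0.122, -0.104], [-0.024, 0.825, 0.564, 0.756], [0.0, 0.0, 0.0, 1.0]] 45.37843854406185 -0.05829341701193401
{'time': 0.05, 'qpos': array([ 9.98013640e-01,  3.42705975e-01,  1.52501282e+00,  1.59794061e-05,
        1.27539059e+00, -1.46022458e-01]), 'qvel': array([ 0.00093858, -0.00036064, -0.00176065,  0.00068366,  0.000259  ,
       -0.00060007]), 'joint_efforts': array([ 1.32112349e-03, -4.32420301e+01, -2.44992095e+01,  7.20915478e-02,
        5.22566331e-02, -3.95331494e-05]), 'tool_pos': array([0.21705492, 0.47754683, 0.20135514]), 'tool_rot': array([-3.14009428e+00, -2.35808704e-04,  2.71482759e+00]), 'contact_force': array([-0.35578519, -0.81222569, -0.11034422]), 'torque': array([-0.01349911, -0.02872695, -0.05474453]), 'grip_force': 0.0, 'opening': 0.0920523424578027}
```

View pics/top0.png

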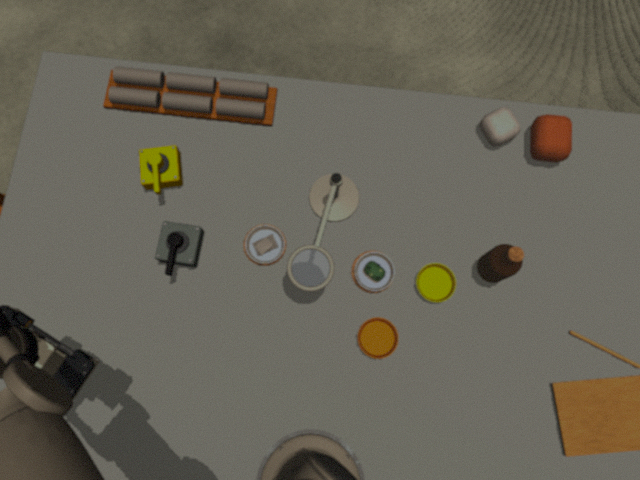

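View pics/scene0.png

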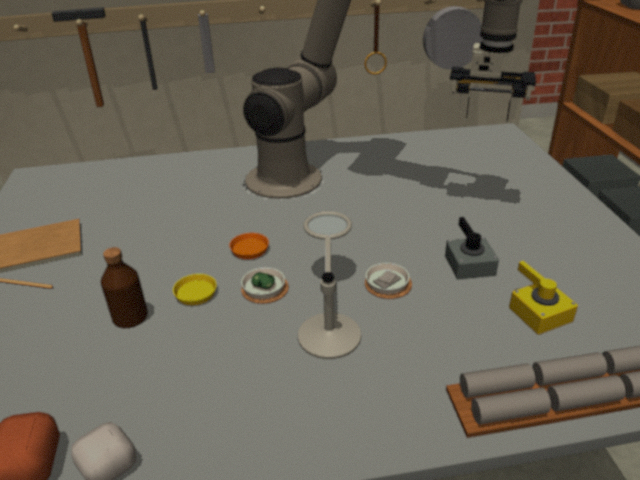

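The top picture shows the pillar cap at (336,180) and the lens at (310,268). The green pebble is in the white dish at (374,271), and the slate is in the white dish at (265,244). The grey switch box is at (180,244), with its lever tip near (170,271). The look-alikes are the yellow box at (160,167), the yellow dish at (435,283) and the orange dish at (378,338). The white dish at (374,271) holds the green mottled stone, so it is the one meant. I'll confirm it in an enlarged crop.

```bash
python3 - <<'E'
from h import *
im=cv2.imread("pics/top0.png"); cr=im[150:310,130:450]
cv2.imwrite("pics/crop.png",cv2.resize(cr,None,fx=2.4,fy=2.4,interpolation=cv2.INTER_CUBIC))
for n in("top","scene"):
    W=np.load(n+".npy"); I=cv2.imread(f"pics/{n}0.png").astype(int); b,g,r=I[...,0],I[...,1],I[...,2]
    X,Y,Z=W[...,0],W[...,1],W[...,2]
    def rep(name,m):
        m=m&np.isfinite(Z)
        if m.sum()==0: print(n,name,0);return
        P=W[m]; lo=P.min(0);hi=P.max(0); print(n,name,m.sum(),"med",np.median(P,0).round(4),"mid",((lo+hi)/2).round(4),"lo",lo.round(3),"hi",hi.round(3))
    box=lambda x0,x1,y0,y1:(X>x0)&(X<x1)&(Y>y0)&(Y<y1)
    near=box(.3,.75,-.25,.15)
    rep("cap",near&(Z>.138)&(Z<.155))
    A=near&(Z>.108)&(Z<.135)
    rep("armlens",A)
    rep("foot",near&(Z>.017)&(Z<.027)&box(.55,.75,-.2,.1))
    rep("green",near&(g>r+12)&(g>b+5)&(Z>.005))
    rep("dishes",box(.35,.6,-.2,-.06)&(Z>.012)&(Z<.03)&(abs(r-g)<25))
    rep("boxtop",box(.4,.65,.15,.36)&(Z>.04)&(Z<.05)&(abs(r-b)<30))
    rep("lever",box(.35,.65,.15,.36)&(Z>.06)&(Z<.085)&(abs(r-b)<30))
    rep("bottle",box(.35,.7,-.5,-.25)&(Z>.05))
    rep("slate-dish",box(.42,.6,.02,.16)&(Z>.012)&(Z<.03))
    np.save("a_"+n,W[A&np.isfinite(Z)])
E
```

```text
top cap 90 med [0.6405 0.0166 0.146 ] mid [0.6414 0.0171 0.1446] lo [0.631 0.006 0.14 ] hi [0.652 0.028 0.15 ]
top armlens 2106 med [0.4525 0.0434 0.1256] mid [0.522  0.0512 0.1247] lo [0.395 0.002 0.115] hi [0.649 0.101 0.135]
top foot 180 med [0.6376 0.0119 0.019 ] mid [0.6392 0.0171 0.0217] lo [ 0.611 -0.029  0.017] hi [0.667 0.063 0.026]
top green 201 med [ 0.4718 -0.0929  0.033 ] mid [ 0.472  -0.0931  0.0334] lo [ 0.453 -0.115  0.026] hi [ 0.491 -0.071  0.041]
top dishes 431 med [ 0.4727 -0.1054  0.0207] mid [ 0.4379 -0.13    0.021 ] lo [ 0.358 -0.199  0.012] hi [ 0.518 -0.061  0.03 ]
top boxtop 606 med [0.4819 0.3306 0.0452] mid [0.4814 0.3356 0.0451] lo [0.436 0.311 0.04 ] hi [0.527 0.36  0.05 ]
top lever 290 med [0.457  0.3534 0.0791] mid [0.4502 0.3505 0.0724] lo [0.403 0.341 0.06 ] hi [0.498 0.36  0.085]
top bottle 1136 med [ 0.5052 -0.3517  0.1131] mid [ 0.5138 -0.3629  0.1088] lo [ 0.479 -0.398  0.05 ] hi [ 0.549 -0.328  0.167]
top slate-dish 232 med [0.5129 0.1445 0.0169] mid [0.5317 0.0908 0.0198] lo [0.464 0.022 0.012] hi [0.6   0.16  0.028]
scene cap 112 med [0.6492 0
[... 367 characters left out ...]
0301] mid [ 0.4806 -0.0931  0.0275] lo [ 0.461 -0.116  0.018] hi [ 0.5   -0.07   0.037]
scene dishes 524 med [ 0.4797 -0.1008  0.0191] mid [ 0.4377 -0.13    0.021 ] lo [ 0.351 -0.2    0.012] hi [ 0.525 -0.06   0.03 ]
scene boxtop 486 med [0.4991 0.3299 0.0445] mid [0.4876 0.335  0.045 ] lo [0.441 0.31  0.04 ] hi [0.534 0.36  0.05 ]
scene lever 287 med [0.4762 0.3522 0.0762] mid [0.4549 0.3496 0.0723] lo [0.405 0.339 0.06 ] hi [0.504 0.36  0.084]
scene bottle 1880 med [ 0.5389 -0.359   0.1051] mid [ 0.5273 -0.3634  0.1067] lo [ 0.498 -0.398  0.05 ] hi [ 0.556 -0.328  0.163]
scene slate-dish 246 med [0.5128 0.1434 0.0163] mid [0.5096 0.1391 0.018 ] lo [0.464 0.118 0.012] hi [0.555 0.16  0.024]
```

View pics/crop.png

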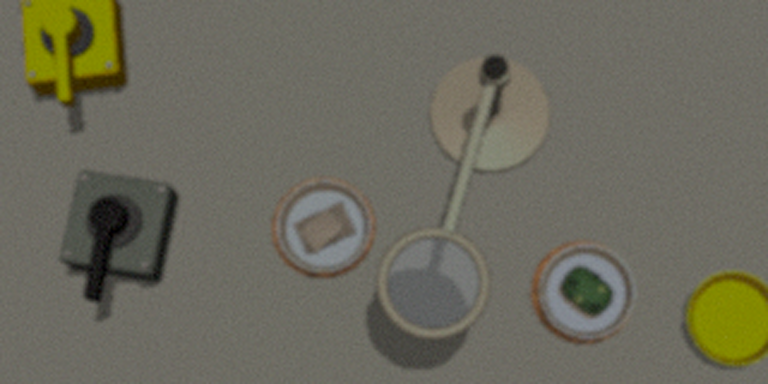

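The crop confirms the pebble: green and mottled, in the white dish at right centre (top picture 374,271). The slate is in the left dish. Next I move above the arm bar.

Call:
move_arm --pt "-0.5 -0.28 0 0 0 0" --pt "-0.95 -0.54 0 0 0 0" --pt "-0.95 -0.54 0 0 0 0" --fingers -0.1

```text
time: 0.48
tool_pos: [0.2829, 0.3872, 0.2018]
tool_rot: [-3.141, 0.0, 2.711]
contact_force: [0.3, 0.2, 0.1]
opening: 0.0661
grip_force: 0.0
```

Call:
move_arm --pt "-0.5 -0.28 0 0 0 0" --pt "-0.95 -0.54 0 0 0 0" --pt "-0.95 -0.54 0 0 0 0"

```text
time: 0.85
tool_pos: [0.3468, 0.2995, 0.2019]
tool_rot: [-3.141, 0.0, 2.711]
contact_force: [-1.1, 1.1, -0.6]
opening: 0.042
grip_force: 0.0
```

```bash
cat > fit.py <<'E'
from h import *
from scipy.optimize import least_squares
def circ(P,c0,R):
    return least_squares(lambda c:np.hypot(*(P-c).T)-R,c0,loss="soft_l1",f_scale=.003).x
def lens(W,piv):
    Z=W[...,2]; m=np.isfinite(Z)&(Z>.112)&(Z<.132); P=W[m][:,:2]
    d=P-piv; r=np.hypot(*d.T); ang=np.arctan2(-d[:,1],-d[:,0])
    bar=(r>.05)&(r<.14)&(abs(ang)<1.3)
    if bar.sum()<10: return None
    L=P[(r>.14)&(r<.26)&(abs(ang)<1.3)]
    phi=np.median(ang[bar]); c=piv+.2*np.array([-np.cos(phi),-np.sin(phi)])
    # frame ring: outermost points
    c=L.min(0)/2+L.max(0)/2
    return phi,bar.sum(),c,len(L)
E
python3 - <<'E'
from fit import *
for n,piv in(("top",[.6414,.0171]),("scene",[.6462,.017])):
    W=np.load(n+".npy"); piv=np.array(piv)
    p=lens(W,piv); c=p[2]; d=c-piv
    print(n,p,"r",np.hypot(*d),"phi lens",np.arctan2(-d[1],-d[0]))
    I=cv2.imread(f"pics/{n}0.png").astype(int); 
s=robot.observe(); print(s["time"],s["tool_pos"],s["tool_rot"],s["opening"])
E
```

```text
top (np.float64(-0.1766612829226662), np.int64(181), array([0.44919334, 0.05116186]), 1752) r 0.19520146364610594 phi lens -0.17539382361623013
scene (np.float64(-0.15418760185279914), np.int64(135), array([0.45392897, 0.04861696]), 1075) r 0.19485322669932226 phi lens -0.16298098421451407
0.85 [0.34676402 0.29952167 0.20187606] [-3.14128390e+00  3.51209682e-05  2.71079001e+00] 0.0420441712056391
```

Call:
move_arm --pt "-0.5 -0.28 0 0 0 0" --pt "-0.943 -0.537 0 0 0 0" --pt "-0.943 -0.537 0 0 0 0"

```text
time: 1.23
tool_pos: [0.4102, 0.2124, 0.2018]
tool_rot: [3.141, -0.0, 2.712]
contact_force: [-0.6, 0.3, -0.3]
opening: 0.0411
grip_force: 0.0
```

Call:
move_arm --pt "-0.5 -0.28 0 0 0 0" --pt "-0.943 -0.537 0 0 0 0" --pt "-0.943 -0.537 0 0 0 0"

```text
time: 1.6
tool_pos: [0.4737, 0.125, 0.2016]
tool_rot: [3.141, -0.0, 2.713]
contact_force: [0.3, 0.5, -0.2]
opening: 0.0413
grip_force: 0.0
```

Call:
move_arm --pt "-0.5 -0.28 0 0 0 -0.04" --pt "-0.943 -0.537 0 0 0 -0.083" --pt "-0.943 -0.537 0 0 0 -0.083" --pt "-0.943 -0.537 0 0 0 -0.083"

```text
time: 2.1
tool_pos: [0.5355, 0.0395, 0.2017]
tool_rot: [3.141, -0.001, 2.976]
contact_force: [-0.9, 0.0, -0.0]
opening: 0.0411
grip_force: 0.0
```

```bash
python3 - <<'E'
from h import *
s,c=grab("wrist"); save(c,"pics/w1.png")
from scipy.spatial.transform import Rotation as R
T=np.eye(4);T[:3,:3]=R.from_euler("xyz",s["tool_rot"]).as_matrix();T[:3,3]=s["tool_pos"]
W=cloud(c,T@c["hand_eye"]); np.save("w1",W)
X,Y,Z=np.moveaxis(W,-1,0)
for x0 in np.arange(.42,.66,.02):
    m=(abs(X-x0)<.01)&(Z>.122)&(Z<.134); 
    if m.sum()>5: print(x0.round(2),m.sum(),Y[m].min().round(4),Y[m].max().round(4),np.median(Z[m]).round(4))
print(s["tool_pos"],s["tool_rot"],s["opening"])
E
```

```text
0.42 3413 0.0055 0.0981 0.1234
0.44 3721 0.0023 0.1014 0.1232
0.46 3406 0.0028 0.1013 0.1232
0.48 2471 0.0094 0.0944 0.1239
0.5 579 0.0299 0.0733 0.1276
0.52 343 0.0338 0.0463 0.1284
0.54 325 0.0305 0.043 0.1285
0.56 312 0.027 0.0399 0.1283
0.58 275 0.0237 0.0364 0.1283
0.62 147 0.0173 0.0283 0.1288
0.64 401 0.0067 0.0332 0.1309
[0.53552459 0.03954141 0.20168541] [ 3.14066838e+00 -1.48539240e-03  2.97586978e+00] 0.04113366273330322
```

View pics/w1.png

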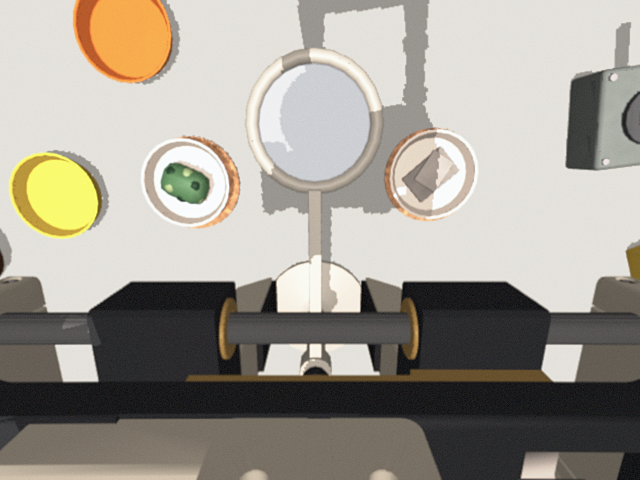

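The wrist view shows the lens at (315,120), the bar running down centre between the fingers, the green pebble at (185,183) and the slate at (430,175). I'll measure the swing in this one frame while lowering.

Call:
move_arm --pt "0 0 0.3 0 0 0" --pt "0 0 0.6 0 0 0" --pt "0 0 0.97 0 0 0" --pt "0 0 0.97 0 0 0"

```text
time: 2.65
tool_pos: [0.5338, 0.0391, 0.1031]
tool_rot: [-3.141, -0.006, 2.977]
contact_force: [-0.4, 0.1, -0.3]
opening: 0.0413
grip_force: 0.0
```

```bash
python3 - <<'E'
from fit import *
W=np.load("w1.npy"); X,Y,Z=np.moveaxis(W,-1,0); I=cv2.imread("pics/w1.png").astype(int)
b,g,r=I[...,0],I[...,1],I[...,2]
m=(Z>.024)&(Z<.05)&(X>.4)&(X<.55)&(Y<-.05)&(Y>-.14); P=W[m]
print("peb",m.sum(),((P.min(0)+P.max(0))/2).round(4),P.mean(0).round(4),P.min(0).round(3),P.max(0).round(3))
# min-area rect of points
print(cv2.minAreaRect((P[:,:2]*1000).astype(np.float32)))
m=(Z>.012)&(Z<.024)&(X>.4)&(X<.55)&(Y<-.03)&(Y>-.16);P=W[m];print("dish",((P.min(0)+P.max(0))/2).round(4))
m=(Z>.116)&(Z<.127)&(X>.35)&(X<.5);P=W[m];lo,hi=P.min(0),P.max(0)
print("lens",lo,hi,cv2.minEnclosingCircle((P[:,:2]*1000).astype(np.float32)))
E
```

```text
peb 1338 [ 0.4737 -0.0896  0.0291] [ 0.4736 -0.0885  0.0301] [ 0.451 -0.113  0.024] [ 0.496 -0.066  0.034]
((474.26318359375, -90.19300079345703), (45.70906448364258, 35.889488220214844), 61.021034240722656)
dish [ 0.4737 -0.0916  0.018 ]
lens [0.39691383 0.00229264 0.12000303] [0.49621414 0.10142833 0.12699987] ((446.6153869628906, 52.023136138916016), 50.00236892700195)
```

```bash
cat > arc.py <<'E'
import sys; from h import *
from scipy.spatial.transform import Rotation as R
def rows(piv,rho,off,phis):
    s=robot.observe(); M=R.from_euler("xyz",s["tool_rot"]).as_matrix(); yaw=s["tool_rot"][2]
    for p in phis:
        t=np.array([piv[0]-rho*np.cos(p)+off*np.sin(p),piv[1]-rho*np.sin(p)-off*np.cos(p),.103])
        d=M.T@(t-s["tool_pos"])*10; dy=(np.pi+p-yaw+np.pi)%(2*np.pi)-np.pi
        print(round(p,3),d.round(2),round(-dy/np.pi,3))
E
python3 -c "
from arc import *
rows((.644,.020),.11,.0155,np.linspace(-.16,.51,9))"
```

```text
-0.16 [-0.02 -0.17  0.  ] -0.001
-0.076 [-0.04 -0.26  0.  ] -0.028
0.008 [-0.06 -0.35  0.  ] -0.055
0.091 [-0.09 -0.44  0.  ] -0.081
0.175 [-0.13 -0.52  0.  ] -0.108
0.259 [-0.18 -0.6   0.  ] -0.135
0.342 [-0.23 -0.68  0.  ] -0.161
0.426 [-0.29 -0.75 -0.  ] -0.188
0.51 [-0.36 -0.82 -0.  ] -0.215
```

Call:
move_arm --pt "-0.02 -0.17 0 0 0 0" --pt "-0.04 -0.26 0 0 0 -0.028" --pt "-0.06 -0.35 0 0 0 -0.055" --pt "-0.09 -0.44 0 0 0 -0.081" --pt "-0.13 -0.52 0 0 0 -0.108" --pt "-0.18 -0.6 0 0 0 -0.135" --pt "-0.23 -0.68 0 0 0 -0.161" --pt "-0.29 -0.75 0 0 0 -0.188" --pt "-0.36 -0.82 0 0 0 -0.215" --pt "-0.36 -0.82 0 0 0 -0.215" --pt "-0.36 -0.82 0 0 0 -0.215"

```text
time: 4.03
tool_pos: [0.5585, -0.0498, 0.106]
tool_rot: [-3.141, 0.001, -2.634]
contact_force: [0.6, 0.5, 1.0]
opening: 0.0414
grip_force: 0.0
```

```bash
cat > look.py <<'E'
from arc import *
def look(f):
    s,c=grab("wrist"); save(c,f)
    T=np.eye(4);T[:3,:3]=R.from_euler("xyz",s["tool_rot"]).as_matrix();T[:3,3]=s["tool_pos"]
    W=cloud(c,T@c["hand_eye"]); X,Y,Z=np.moveaxis(W,-1,0)
    m=(Z>.115)&(Z<.135)&(X>.38)&(X<.6)&(Y<.1); P=W[m]; piv=np.array([.644,.020])
    d=P[:,:2]-piv; r=np.hypot(*d.T); L=P[(r>.155)&(r<.255)&(abs(np.arctan2(d[:,1],d[:,0]))>1.5)]
    (cx,cy),rad=cv2.minEnclosingCircle((L[:,:2]*1000).astype(np.float32))
    print("lens",cx,cy,rad,"phi",np.arctan2(20-cy,644-cx),np.hypot(20-cy,644-cx))
    b=(r>.06)&(r<.14); print("bar phi",b.sum(),np.median(np.arctan2(-d[b,1],-d[b,0])))
    m=(Z>.024)&(Z<.05)&(X>.4)&(X<.55)&(Y<-.05)&(Y>-.14)
    if m.sum()>50: print("peb",m.sum(),W[m].min(0).round(4),W[m].max(0).round(4),W[m].mean(0).round(4))
E
python3 -c "
from look import *
look('pics/w2.png')
s=robot.observe();print(s['tool_pos'],s['tool_rot'],s['contact_force'])
rows((.644,.020),.11,.0155,[.51,.54,.577])"
```

```text
lens 448.8348693847656 47.22493362426758 49.61410140991211 phi -0.13860249329080365 197.0548786985678
bar phi 250 0.4871493389529262
peb 2888 [ 0.4518 -0.1153  0.024 ] [ 0.4962 -0.0674  0.0344] [ 0.474  -0.0915  0.0302]
[ 0.55836273 -0.04959204  0.10573868] [-3.14109378e+00  7.81076216e-04 -2.63354491e+00] [-0.41809603 -0.33601231  0.36195876]
0.51 [0.01 0.03 0.03] -0.001
0.54 [0.01 0.   0.03] -0.01
0.577 [-0.   -0.04  0.03] -0.022
```

View pics/w2.png

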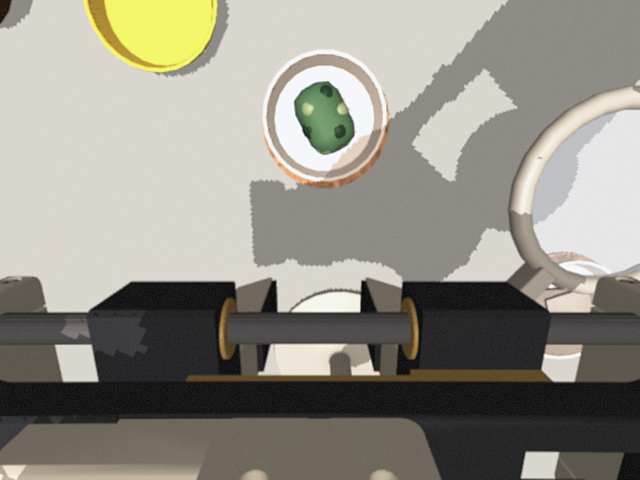

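The lens stayed to the right, outside the fingers at about (620,190), so the bar slipped out of the gap. I'll check the scene camera.

```bash
python3 - <<'E'
from h import *
s,c=grab("scene"); cv2.imwrite("pics/s2.png",cv2.resize(c["image"][120:380,180:500,::-1],None,fx=2.2,fy=2.2))
print(robot.observe()["qpos"].round(3))
E
```

```text
[-0.225  0.498  1.562  0.     1.081 -2.305]
```

View pics/s2.png

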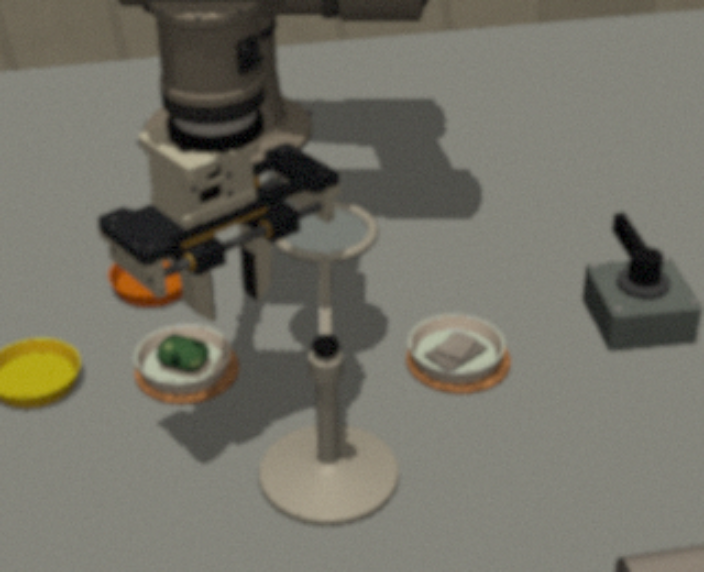

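The gripper has ended up on the near-left side of the bar without carrying it along. I'll re-approach from the other side with closed fingers, deeper, and push slowly while watching the force.

Call:
move_arm --pt "0 0 -0.5 0 0 0" --pt "0 0 -0.95 0 0 0" --pt "-0.2 0.4 -0.95 0 0 0" --pt "-0.43 0.9 -0.95 0 0 0" --pt "-0.43 0.9 -0.95 0 0 0" --fingers -1

```text
time: 4.75
tool_pos: [0.5513, 0.0534, 0.2004]
tool_rot: [3.141, 0.001, -2.628]
contact_force: [-0.4, -0.3, 1.3]
opening: 0.001
grip_force: 0.0
```

Call:
move_arm --pt "0 0.26 0 0 0 0.05" --pt "0 0.26 0 0 0 0.105" --pt "0 0.26 0 0 0 0.16" --pt "0 0.26 0 0 0 0.21" --pt "0 0.26 0 0 0 0.21" --pt "0 0.26 0 0 0 0.21"

```text
time: 5.5
tool_pos: [0.5393, 0.0722, 0.2]
tool_rot: [-3.141, -0.0, 2.994]
contact_force: [-0.2, 0.8, 0.1]
opening: 0.0003
grip_force: 0.0
```

```bash
python3 -c "
from look import *
look('pics/w3.png')
s=robot.observe();print(s['tool_pos'],s['tool_rot'],s['contact_force'],s['opening'])"
```

```text
lens 446.3144226074219 52.102237701416016 49.6351203918457 phi -0.16098511108854613 200.27516364860423
bar phi 1031 -0.1656867225580214
peb 1401 [ 0.4521 -0.1152  0.024 ] [ 0.4962 -0.0664  0.0349] [ 0.4737 -0.0884  0.0301]
[0.53934914 0.07228006 0.20003849] [-3.14153249e+00  4.34361640e-05  2.99326246e+00] [-0.02580267 -0.42569231  0.09875373] 0.0005658359168496969
```

View pics/w3.png

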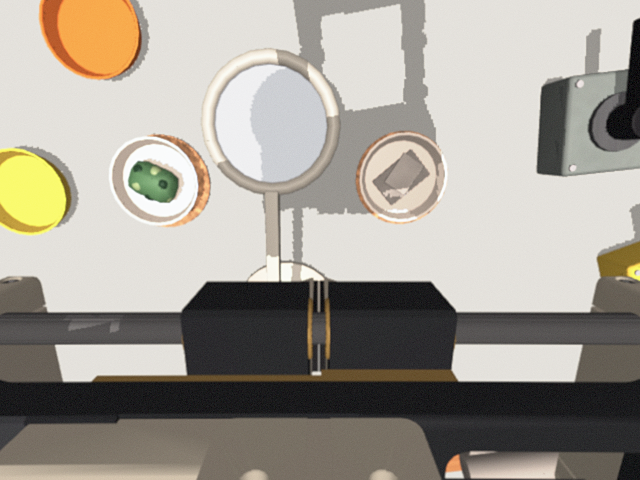

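The arm still reads -0.161, so the fingers never touched it. Before going on I'll check the true fingertip height in the scene camera's depth.

```bash
python3 - <<'E'
from h import *
for n in("scene","top"):
    s,c=grab(n); W=cloud(c); X,Y,Z=np.moveaxis(W,-1,0)
    m=(abs(X-.539)<.05)&(abs(Y-.072)<.06)&(Z>.14)&(Z<.4)
    P=W[m]; print(n,m.sum())
    for z in np.arange(.14,.34,.01):
        q=P[abs(P[:,2]-z)<.005]
        if len(q): print(z.round(2),len(q),q.min(0)[:2].round(3),q.max(0)[:2].round(3))
s,c=grab("wrist"); print(c["hand_eye"].round(3).tolist(), s["tool_pos"])
E
```

```text
scene 3638
0.22 1 [0.549 0.065] [0.549 0.065]
0.23 49 [0.546 0.055] [0.557 0.082]
0.24 89 [0.546 0.052] [0.556 0.085]
0.25 94 [0.545 0.051] [0.555 0.085]
0.26 107 [0.545 0.051] [0.556 0.087]
0.27 114 [0.527 0.049] [0.555 0.087]
0.28 73 [0.536 0.049] [0.556 0.088]
0.29 8 [0.511 0.044] [0.577 0.092]
0.3 236 [0.518 0.013] [0.585 0.131]
0.31 407 [0.541 0.013] [0.583 0.131]
0.32 261 [0.524 0.013] [0.583 0.132]
0.33 636 [0.51  0.012] [0.578 0.132]
top 824
0.23 1 [0.528 0.081] [0.528 0.081]
0.26 1 [0.528 0.078] [0.528 0.078]
0.3 15 [0.502 0.038] [0.523 0.131]
0.31 234 [0.501 0.038] [0.571 0.132]
0.32 98 [0.501 0.046] [0.566 0.131]
0.33 154 [0.506 0.04 ] [0.567 0.132]
[[0.001, 0.965, 0.261, 0.07], [1.0, -0.001, -0.0, 0.001], [0.0, 0.261, -0.965, -0.182], [0.0, 0.0, 0.0, 1.0]] [0.53935426 0.07243864 0.20004713]
```

The real fingertips sit about 24 mm higher than the reported TCP (0.224 against 0.200), so the first pass skimmed just over the bar. I'll go down to a reported z of 0.068, which puts the tips at about 0.092.

Call:
move_arm --pt "0 0 0.3 0 0 0" --pt "0 0 0.6 0 0 0" --pt "0 0 0.9 0 0 0" --pt "0 0 0.9 0 0 0"

```text
time: 6.2
tool_pos: [0.5377, 0.0726, 0.1082]
tool_rot: [-3.141, -0.005, 2.992]
contact_force: [-0.6, 0.5, -0.1]
opening: 0.0002
grip_force: 0.0
```

Call:
move_arm --pt "0 0 0.2 0 0 0" --pt "0 0 0.42 0 0 0" --pt "0 0 0.42 0 0 0"

```text
time: 6.58
tool_pos: [0.5391, 0.0726, 0.0681]
tool_rot: [-3.141, -0.001, 2.992]
contact_force: [-0.2, 0.9, 0.6]
opening: 0.0004
grip_force: 0.0
```

```bash
sed -i 's/,.103\])/,.068])/' arc.py; python3 -c "
from arc import *
s=robot.observe();print(s['tool_pos'],s['tool_rot'],s['contact_force'],s['opening'])
rows((.644,.019),.11,-.024,np.arange(-.16,.50,.08))"
```

```text
[0.53910375 0.07264361 0.06814559] [-3.14148560e+00 -1.13957056e-03  2.99163740e+00] [-0.16682962  0.85126369  0.63655709] 0.0004443112116164142
-0.16 [-0.02 -0.12  0.  ] 0.003
-0.08 [-0.   -0.21  0.  ] -0.022
0.0 [ 0.01 -0.3   0.  ] -0.048
0.08 [ 0.01 -0.39  0.  ] -0.073
0.16 [ 0.   -0.48  0.  ] -0.099
0.24 [-0.01 -0.57  0.  ] -0.124
0.32 [-0.03 -0.66  0.  ] -0.15
0.4 [-0.05 -0.74  0.  ] -0.175
0.48 [-0.09 -0.83  0.  ] -0.201
```

Call:
move_arm --pt "-0.01 -0.06 0 0 0 0" --pt "-0.02 -0.12 0 0 0 0" --pt "0 -0.17 0 0 0 -0.011" --pt "0 -0.21 0 0 0 -0.022" --pt "0 -0.21 0 0 0 -0.022"

```text
time: 7.2
tool_pos: [0.5366, 0.0513, 0.0688]
tool_rot: [3.142, 0.001, 3.059]
contact_force: [-0.1, -1.0, -0.1]
opening: 0.0004
grip_force: 0.0
```

```bash
python3 -c "
from look import *
look('pics/w4.png')
rows((.644,.019),.11,-.024,np.arange(-.04,.53,.06))"
```

```text
lens 444.31658935546875 35.486961364746094 49.8540153503418 phi -0.0774026276491318 200.28307581756786
bar phi 736 -0.09956304791436135
peb 3514 [ 0.4525 -0.1146  0.024 ] [ 0.496  -0.0668  0.0346] [ 0.4733 -0.088   0.0301]
-0.04 [ 0.01 -0.04  0.01] -0.014
0.02 [ 0.02 -0.11  0.01] -0.033
0.08 [ 0.03 -0.18  0.01] -0.052
0.14 [ 0.03 -0.24  0.01] -0.071
0.2 [ 0.03 -0.31  0.01] -0.09
0.26 [ 0.02 -0.38  0.01] -0.109
0.32 [ 0.01 -0.45  0.01] -0.128
0.38 [-0.01 -0.51  0.01] -0.147
0.44 [-0.02 -0.58  0.01] -0.166
0.5 [-0.05 -0.64  0.01] -0.185
```

The lens now tracks as commanded (-0.077 for -0.08). Continuing to 0.50.

Call:
move_arm --pt "0.01 -0.04 0 0 0 -0.014" --pt "0.02 -0.11 0 0 0 -0.033" --pt "0.03 -0.18 0 0 0 -0.052" --pt "0.03 -0.24 0 0 0 -0.071" --pt "0.03 -0.31 0 0 0 -0.09" --pt "0.02 -0.38 0 0 0 -0.109" --pt "0.01 -0.45 0 0 0 -0.128" --pt "-0.01 -0.51 0 0 0 -0.147" --pt "-0.02 -0.58 0 0 0 -0.166" --pt "-0.05 -0.64 0 0 0 -0.185" --pt "-0.05 -0.64 0 0 0 -0.185"

```text
time: 8.62
tool_pos: [0.5363, -0.0127, 0.0682]
tool_rot: [-3.141, 0.001, -2.643]
contact_force: [-0.4, -0.8, -0.3]
opening: 0.0008
grip_force: 0.0
```

```bash
python3 -c "
from look import *
look('pics/w5.png')
rows((.644,.019),.11,-.024,[.5,.52,.54,.56,.577])"
```

```text
lens 467.9066467285156 -76.76266479492188 50.110172271728516 phi 0.5024564924687889 200.92755501575738
bar phi 699 0.47814132062701875
0.5 [ 0. -0.  0.] -0.001
0.52 [ 0.01 -0.02  0.  ] -0.007
0.54 [ 0.01 -0.05  0.  ] -0.013
0.56 [ 0.02 -0.07  0.  ] -0.02
0.577 [ 0.02 -0.09  0.  ] -0.025
```

Call:
move_arm --pt "0.01 -0.02 0 0 0 -0.007" --pt "0.01 -0.05 0 0 0 -0.013" --pt "0.02 -0.07 0 0 0 -0.02" --pt "0.02 -0.09 0 0 0 -0.025" --pt "0.02 -0.09 0 0 0 -0.025" --pt "0.02 -0.09 0 0 0 -0.025"

```text
time: 9.43
tool_pos: [0.5386, -0.0214, 0.068]
tool_rot: [-3.141, 0.0, -2.563]
contact_force: [-0.0, 0.4, -0.5]
opening: 0.0005
grip_force: 0.0
```

```bash
python3 -c "
from look import *
look('pics/w6.png')
for n in('scene','top'):
    s,c=grab(n); W=cloud(c);save(c,'pics/%s6.png'%n)
    X,Y,Z=np.moveaxis(W,-1,0); m=(Z>.112)&(Z<.132)&(X>.38)&(X<.545)&(Y<-.02)&(Y>-.16); P=W[m]
    r=np.hypot(P[:,0]-.645,P[:,1]-.017); L=P[(r>.152)&(r<.26)]
    print(n,cv2.minEnclosingCircle((L[:,:2]*1000).astype(np.float32)),L.min(0).round(3),L.max(0).round(3))
"
```

```text
lens 475.7070007324219 -89.61321258544922 50.021427154541016 phi 0.5773051760101159 200.8422016802742
bar phi 650 0.5520523139266791
scene ((478.3689270019531, -94.55770874023438), 51.020992279052734) [ 0.428 -0.142  0.119] [ 0.528 -0.051  0.13 ]
top ((473.2126159667969, -95.44223022460938), 48.786624908447266) [ 0.426 -0.141  0.119] [ 0.52  -0.079  0.132]
```

The lens is centred over the pebble within about 2 mm in all views. I'll back off, lift, and go to the switch.

Call:
move_arm --pt "0 0.1 0 0 0 0" --pt "0 0.2 0 0 0 0" --pt "0 0.2 -0.5 0 0 0" --pt "0 0.2 -1 0 0 0" --pt "0 0.2 -1 0 0 0"

```text
time: 10.2
tool_pos: [0.5296, -0.0041, 0.1721]
tool_rot: [-3.136, 0.006, -2.562]
contact_force: [0.7, 0.6, -0.4]
opening: 0.0005
grip_force: 0.0
```

Call:
move_arm --pt "-0.25 0.4 -0.2 0 0 0" --pt "-0.5 0.8 -0.2 0 0 0" --pt "-0.5 0.8 -0.2 0 0 0"

```text
time: 10.58
tool_pos: [0.5246, 0.0929, 0.1872]
tool_rot: [3.14, -0.001, -2.559]
contact_force: [-0.0, 0.2, 0.1]
opening: 0.0004
grip_force: 0.0
```

Call:
move_arm --pt "-0.25 0.4 0 0 0 0" --pt "-0.5 0.8 0 0 0 0" --pt "-0.5 0.8 0 0 0 0"

```text
time: 10.95
tool_pos: [0.5229, 0.186, 0.1869]
tool_rot: [3.141, -0.001, -2.56]
contact_force: [-0.5, -1.2, -0.6]
opening: 0.0003
grip_force: 0.0
```

Call:
move_arm --pt "-0.25 0.4 0 0 0 0.05" --pt "-0.5 0.8 0 0 0 0.1" --pt "-0.5 0.8 0 0 0 0.16" --pt "-0.5 0.8 0 0 0 0.213" --pt "-0.5 0.8 0 0 0 0.213"

```text
time: 11.58
tool_pos: [0.522, 0.2771, 0.1873]
tool_rot: [-3.141, -0.001, 3.052]
contact_force: [-0.7, -0.3, -0.0]
opening: 0.0006
grip_force: 0.0
```

```bash
python3 - <<'E'
from look import *
s,c=grab("wrist"); save(c,"pics/w7.png")
T=np.eye(4);T[:3,:3]=R.from_euler("xyz",s["tool_rot"]).as_matrix();T[:3,3]=s["tool_pos"]
W=cloud(c,T@c["hand_eye"]); X,Y,Z=np.moveaxis(W,-1,0); I=c["image"].astype(int)
grey=abs(I[...,0]-I[...,2])<40
print(s["tool_pos"],s["tool_rot"])
for nm,a,b in(("box",.038,.05),("lever",.07,.09)):
    m=grey&(Z>a)&(Z<b)&(X>.36)&(X<.56)&(Y>.25)&(Y<.47); P=W[m]
    print(nm,m.sum(),P.min(0).round(4),P.max(0).round(4),cv2.minAreaRect((P[:,:2]*1000).astype(np.float32)))
    if nm=="lever":
        for x0 in np.arange(.4,.54,.01):
            q=P[abs(P[:,0]-x0)<.005]
            if len(q):print(x0.round(2),len(q),q[:,1].min().round(4),q[:,1].max().round(4))
W2=W;s,c=grab("scene");W=cloud(c);X,Y,Z=np.moveaxis(W,-1,0);I=c["image"].astype(int)
g=(I[...,1]>I[...,0]+12)&(X>.4)&(X<.55)&(Y<0)&(Y>-.15);P=W[g];print("green",((P.min(0)+P.max(0))/2).round(4))
E
```

```text
[0.52197319 0.27706762 0.18729016] [-3.14052667e+00 -1.05975325e-03  3.05150318e+00]
box 6528 [0.4376 0.3127 0.0381] [0.5296 0.405  0.05  ] ((483.8316345214844, 359.072021484375), (89.87617492675781, 89.89900207519531), 87.80596160888672)
lever 2630 [0.4041 0.3432 0.0701] [0.4994 0.374  0.0817] ((451.81640625, 360.5208740234375), (30.626577377319336, 95.28865814208984), 86.70722961425781)
0.4 13 0.3545 0.364
0.41 244 0.3538 0.3661
0.42 242 0.3535 0.3661
0.43 234 0.3535 0.366
0.44 227 0.3534 0.3658
0.45 220 0.3533 0.3656
0.46 214 0.3532 0.3657
0.47 286 0.3462 0.3715
0.48 453 0.3434 0.374
0.49 410 0.3432 0.3738
0.5 87 0.3487 0.3686
green [ 0.4829 -0.0933  0.0284]
```

View pics/w7.png

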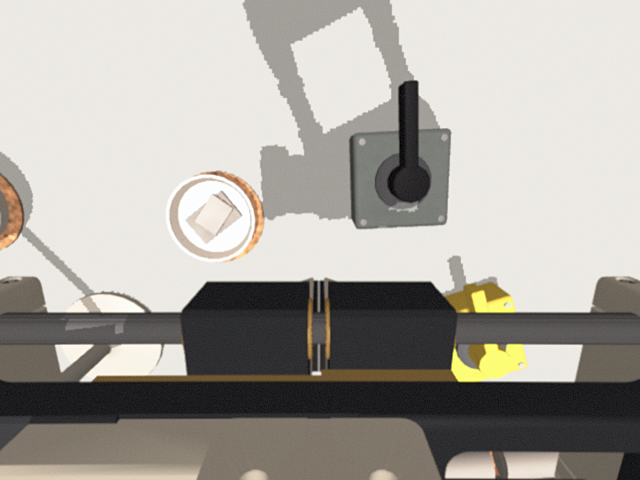

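The wrist view shows the grey box at (400,178) with its black lever pointing up the picture, tip at (408,85). The pivot is at about (0.484, 0.359) and phi ≈ -0.01. I'll go to the lever's +y side and descend.

Call:
move_arm --pt "0.3 0.3 0 0 0 0" --pt "0.55 0.55 0 0 0 0" --pt "0.55 0.55 0 0 0 0"

```text
time: 12.05
tool_pos: [0.4709, 0.3393, 0.1881]
tool_rot: [3.141, -0.0, 3.056]
contact_force: [0.1, -0.3, -0.4]
opening: 0.0002
grip_force: 0.0
```

Call:
move_arm --pt "0.3 0.3 0 0 0 -0.029" --pt "0.55 0.55 0 0 0 -0.029" --pt "0.55 0.55 0 0 0 -0.029"

```text
time: 12.42
tool_pos: [0.4218, 0.3986, 0.188]
tool_rot: [-3.142, 0.0, -3.137]
contact_force: [1.1, 0.4, 0.4]
opening: 0.0004
grip_force: 0.0
```

Call:
move_arm --pt "0 0 0.35 0 0 0" --pt "0 0 0.7 0 0 0" --pt "0 0 0.7 0 0 0"

```text
time: 12.8
tool_pos: [0.4221, 0.3956, 0.1156]
tool_rot: [-3.138, -0.004, -3.142]
contact_force: [-0.4, -0.1, -0.3]
opening: 0.0004
grip_force: 0.0
```

```bash
python3 -c "
from arc import *
s=robot.observe();print(s['tool_pos'],s['tool_rot'],s['contact_force'])
rows((.484,.3588),.062,-.036,[0])"
```

```text
[0.42205079 0.39562732 0.11562957] [-3.13776751 -0.00437178 -3.14156989] [-0.42443024 -0.0866946  -0.28647372]
0 [-0.   -0.01  0.48] 0.0
```

Position is good. Descending to a reported z of 0.034.

Call:
move_arm --pt "0 0 0.4 0 0 0" --pt "0 0 0.7 0 0 0" --pt "0 0 0.82 0 0 0" --pt "0 0 0.82 0 0 0"

```text
time: 13.3
tool_pos: [0.4232, 0.3979, 0.0367]
tool_rot: [3.141, 0.001, -3.141]
contact_force: [0.5, -0.8, 0.3]
opening: 0.0002
grip_force: 0.0
```

```bash
sed -i 's/,.068\])/,.034])/' arc.py; python3 -c "
from arc import *
s=robot.observe();print(s['tool_pos'],s['tool_rot'],s['contact_force'])
rows((.484,.3588),.062,-.0255,np.arange(0,1.46,.12))"
```

```text
[0.42320689 0.39792839 0.03670969] [ 3.14130714e+00  6.08487429e-04 -3.14135011e+00] [ 0.54431139 -0.84016143  0.29447228]
0.0 [ 0.01 -0.14  0.03] 0.0
0.12 [ 0.04 -0.21  0.03] -0.038
0.24 [ 0.05 -0.29  0.03] -0.076
0.36 [ 0.06 -0.37  0.03] -0.115
0.48 [ 0.06 -0.45  0.03] -0.153
0.6 [ 0.05 -0.53  0.03] -0.191
0.72 [ 0.03 -0.61  0.03] -0.229
0.84 [-0.   -0.68  0.03] -0.267
0.96 [-0.04 -0.75  0.03] -0.306
1.08 [-0.09 -0.82  0.03] -0.344
1.2 [-0.15 -0.88  0.03] -0.382
1.32 [-0.21 -0.93  0.03] -0.42
1.44 [-0.27 -0.97  0.03] -0.458
```

Call:
move_arm --pt "0.01 -0.14 0.02 0 0 0" --pt "0.04 -0.21 0.02 0 0 -0.038" --pt "0.05 -0.29 0.02 0 0 -0.076" --pt "0.06 -0.37 0.02 0 0 -0.115" --pt "0.06 -0.45 0.02 0 0 -0.153" --pt "0.05 -0.53 0.02 0 0 -0.191" --pt "0.03 -0.61 0.02 0 0 -0.229" --pt "0 -0.68 0.02 0 0 -0.267" --pt "-0.04 -0.75 0.02 0 0 -0.306" --pt "-0.09 -0.82 0.02 0 0 -0.344" --pt "-0.15 -0.88 0.02 0 0 -0.382" --pt "-0.15 -0.88 0.02 0 0 -0.382"

```text
time: 14.8
tool_pos: [0.4382, 0.3094, 0.0351]
tool_rot: [-3.14, 0.001, -1.943]
contact_force: [-0.3, 1.2, 0.4]
opening: 0.0007
grip_force: 0.0
```

```bash
python3 -c "
from arc import *
s=robot.observe();print(s['tool_pos'],s['tool_rot'],s['contact_force'],s['qpos'])
rows((.484,.3588),.062,-.0255,[1.2,1.26,1.32,1.38,1.42,1.46,1.49,1.52,1.55,1.58])"
```

```text
[0.4381595  0.30941299 0.03514727] [-3.14024174e+00  1.33249025e-03 -1.94297726e+00] [-0.31031895  1.24799646  0.39445947] [ 4.72013847e-01  5.52135630e-01  1.70283347e+00 -1.60914620e-04
  8.84730146e-01 -2.29729515e+00]
1.2 [-0.01  0.01  0.01] -0.0
1.26 [ 0.01 -0.03  0.01] -0.02
1.32 [ 0.02 -0.07  0.01] -0.039
1.38 [ 0.03 -0.11  0.01] -0.058
1.42 [ 0.03 -0.13  0.01] -0.07
1.46 [ 0.04 -0.16  0.01] -0.083
1.49 [ 0.04 -0.18  0.01] -0.093
1.52 [ 0.04 -0.2   0.01] -0.102
1.55 [ 0.04 -0.22  0.01] -0.112
1.58 [ 0.04 -0.24  0.01] -0.121
```

Call:
move_arm --pt "0.01 -0.03 0 0 0 -0.02" --pt "0.02 -0.07 0 0 0 -0.039" --pt "0.03 -0.11 0 0 0 -0.058" --pt "0.03 -0.13 0 0 0 -0.07" --pt "0.04 -0.15 0 0 0 -0.08" --pt "0.04 -0.16 0 0 0 -0.083" --pt "0.04 -0.16 0 0 0 -0.083"

```text
time: 15.68
tool_pos: [0.451, 0.3005, 0.0342]
tool_rot: [-3.141, 0.0, -1.681]
contact_force: [-0.4, -0.6, -0.2]
opening: 0.0004
grip_force: 0.2
```

Call:
move_arm --pt "0 -0.01 0 0 0 -0.005" --pt "0 -0.02 0 0 0 -0.01" --pt "0 -0.02 0 0 0 -0.01"

```text
time: 16.05
tool_pos: [0.4529, 0.3003, 0.0339]
tool_rot: [3.142, -0.0, -1.649]
contact_force: [-0.5, 0.5, -0.1]
opening: 0.0007
grip_force: 0.3
```

Call:
move_arm --pt "0 -0.01 0 0 0 0" --pt "0 -0.01 0 0 0 0"

```text
time: 16.3
tool_pos: [0.4539, 0.3002, 0.034]
tool_rot: [-3.142, 0.0, -1.649]
contact_force: [-0.6, -0.2, 0.5]
opening: 0.0002
grip_force: 0.3
```

Call:
move_arm --pt "0 -0.01 0 0 0 0" --pt "0 -0.01 0 0 0 0"

```text
time: 16.55
tool_pos: [0.4544, 0.3001, 0.0339]
tool_rot: [3.141, -0.0, -1.649]
contact_force: [-3.6, -0.1, 0.6]
opening: 0.0004
grip_force: 1.4
```

Call:
move_arm --pt "0 -0.01 0 0 0 0" --pt "0 -0.01 0 0 0 0"

```text
time: 16.8
tool_pos: [0.4545, 0.3, 0.0339]
tool_rot: [3.139, -0.001, -1.649]
contact_force: [-6.7, 0.6, 2.8]
opening: 0.0005
grip_force: 3.2
```

Call:
move_arm --pt "0 -0.01 0 0 0 0" --pt "0 -0.01 0 0 0 0"

```text
time: 17.05
tool_pos: [0.4546, 0.3, 0.0339]
tool_rot: [3.137, -0.001, -1.649]
contact_force: [-9.6, 0.7, 4.5]
opening: 0.0006
grip_force: 4.8
```

```bash
cat > lev.py <<'E'
from look import *
s,c=grab("wrist"); save(c,"pics/w8.png")
print(s["contact_force"],s["tool_pos"])
def lv(W,I,n):
    X,Y,Z=np.moveaxis(W,-1,0); d=W[...,:2]-np.array([.484,.3588]); r=np.hypot(d[...,0],d[...,1])
    m=(Z>.072)&(Z<.084)&(r>.03)&(r<.082)&(I.max(-1)<90); a=np.arctan2(-d[m][:,1],-d[m][:,0])
    if m.sum(): print(n,m.sum(),np.median(a),a.min(),a.max())
T=np.eye(4);T[:3,:3]=R.from_euler("xyz",s["tool_rot"]).as_matrix();T[:3,3]=s["tool_pos"]
lv(cloud(c,T@c["hand_eye"]),c["image"],"wrist")
for n in("top","scene"):
    _,c=grab(n); lv(cloud(c),c["image"],n)
E
python3 lev.py
```

```text
[-9.60074563  0.7356146   4.45310924] [0.45461596 0.29998357 0.03386242]
wrist 412 1.4191025123173286 1.1139376137512262 1.5382950173261594
scene 127 1.568406203160667 1.0456820883120836 1.751195594465901
```

Force rises to about 10 N with no further motion, so the lever is on its stop. Backing away, lifting clear and checking.

Call:
move_arm --pt "0 0.1 0 0 0 0" --pt "0 0.25 0 0 0 0" --pt "0 0.25 -0.5 0 0 0" --pt "0 0.25 -1 0 0 0" --pt "0 0.25 -1 0 0 0"

```text
time: 17.82
tool_pos: [0.4338, 0.3033, 0.138]
tool_rot: [-3.134, 0.005, -1.648]
contact_force: [0.3, 0.1, -0.3]
opening: 0.0003
grip_force: 0.0
```

Call:
move_arm --pt "0 0.5 -0.5 0 0 0" --pt "0 0.9 -0.8 0 0 0" --pt "0 0.9 -0.8 0 0 0"

```text
time: 18.2
tool_pos: [0.3405, 0.3097, 0.2157]
tool_rot: [-3.139, 0.003, -1.646]
contact_force: [-0.5, -0.4, -0.2]
opening: 0.0004
grip_force: 0.0
```

```bash
python3 - <<'E'
exec(open("lev.py").read())
_,c=grab("top"); save(c,"pics/top9.png"); W=cloud(c);X,Y,Z=np.moveaxis(W,-1,0);I=c["image"].astype(int)
g=(I[...,1]>I[...,0]+12)&(X>.4)&(X<.55)&(Y<0)&(Y>-.15)
v,u=np.nonzero(g);print("green px",(u.min()+u.max())/2,(v.min()+v.max())/2)
m=(Z>.112)&(Z<.132)&(X>.38)&(X<.55)&(Y<-.02)&(Y>-.16);P=W[m];r=np.hypot(P[:,0]-.642,P[:,1]-.017);L=P[(r>.152)&(r<.26)]
print(cv2.minEnclosingCircle((L[:,:2]*1000).astype(np.float32)))
cv2.imwrite("pics/t9c.png",cv2.resize(c["image"][130:320,120:460,::-1],None,fx=2.3,fy=2.3))
E
```

```text
[-0.45295971 -0.4197784  -0.17089044] [0.34046885 0.30970818 0.21573302]
wrist 741 1.419404970252735 1.2375493123799508 1.6038947342733954
top 126 1.4258022526984648 1.2014955934968292 1.575642797250563
scene 143 1.5677377860468216 1.314772992012467 1.7909833299864883
green px 375.0 270.5
((474.6766052246094, -92.34675598144531), 49.961280822753906)
```

View pics/t9c.png

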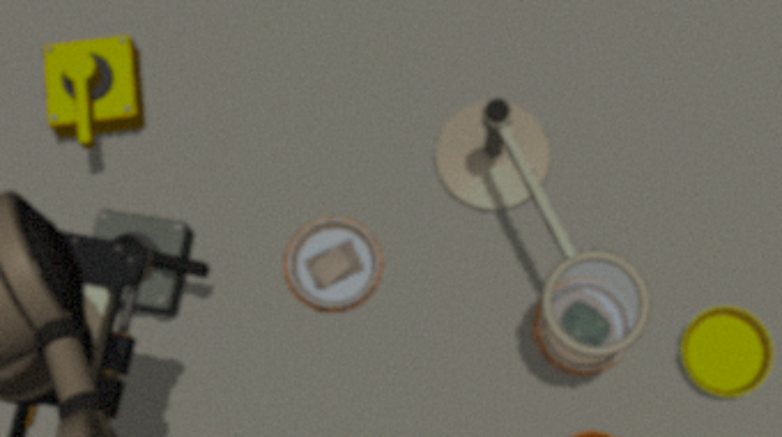

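The top view shows the lever pointing to the box's -y side. The lens measures (0.475, -0.092) against the pebble's (0.472, -0.093); the offset in the picture is parallax. Nothing else has moved.

```bash
python3 -c "
from cell import robot
print(robot.hand_in())"
```

```text
the job is handed in; nothing more can be done
None
```

The lens stands centred over the serpentine pebble to within about 3 mm, the switch lever was then pushed round to its far stop, and the job was handed in at about 18 s with the robot clear.

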